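# Roll a brass bar into the V-block and push it up to the stop

### The arm

A 7-joint arm with a two-finger parallel gripper is mounted at the origin on the work surface. World frame = base frame: x ahead of the robot, y to its left, z up, the work surface at z = 0. Lengths are in m, angles in degrees, forces in N, time in s.
With the tool pointing down it reaches from about 0.425 to 0.825 m from the base axis. Payload 3.6 kg.
Tool frame: the origin (TCP) lies midway between the tips of the shut fingers; the grasp point (between the pads) lies robot.pinch_z behind it (robot.pinch_z is the distance from the TCP to the grasp point, in m); z points along the fingers, y is the line along which they close (so a half turn about z gives the same grasp; the last joint's range is limited). The gripper opens to 85 mm and grips with 20 to 120 N. Pads are 22 mm wide; open, the fingers measure 114 mm over their backs; the gripper's body (76 mm by 85 mm) begins 54 mm behind the grasp point. The pads swing forward as they close: fully open they stand 13 mm farther back than shut.
Start: joints at [62.309, 35.231, -0.722, 81.555, 0.464, 63.22, -2.315], TCP at [0.287, -0.583, 0.231] pointing down, gripper open.
Joint ranges: [-178.69, 178.69], [-17.37, 117.87], [-77.05, 75.6], [15.02, 138.74], [-78.02, 258.01], [0.78, 113.62], [-162.83, 162.83]. Speed limits (degrees/s): [159.86, 159.86, 180, 180, 180, 180, 180].

### API

Orientations are given as [roll, pitch, yaw] about the fixed x, y, z axes, in that order (R = Rz(yaw) Ry(pitch) Rx(roll)).
In Python, from plant import status, eyes, robot gives the robot as it stands.
- The arm moves only by the tool arm_command, never from a script. Its argument "targets" is a list of rows, each an object of numbers: "claw": the closure, from -1 (fully open) to 1 (shut); "dx", "dy", "dz": the shift along the tool's x, y, z scaled (see below); "rx", "ry", "rz": the turn, a rotation vector about the tool's x, y, z scaled (see below). A call has 1 to 20 rows; each row is the pose to reach, as a shift and turn from the pose commanded when the call began, along the tool's axes at that moment; what a row does not reach only later rows make up. The controller multiplies each number of a shift by 50 cm and each number of a turn by 120 degrees. A row lasts 1/8 s, in which the tool goes at most 62.5 mm and 10.7 degrees, less where a joint would pass 70% of its speed; a pose out of reach is approached as far as the arm can. A call with a number of a shift or a turn outside -1 to 1 is refused whole. A call with a gripper value outside its range is refused whole. The fingers move at their own pace and stop on an object; the grip force is fixed at half the most. Time passes only in rows, so rows that repeat a pose let the fingers close. It gives the time, the measured TCP pose, the force, the opening and the grip force at its end, in the units of the state.
- status.observe(): the state, without advancing time (a new reading comes with each control period).
- eyes.grab_frame(name): name is "side" or "top"; returns the picture (420x560x3 uint8, red, green, blue); there is no depth.
- eyes.camera_info(name): a dict with "mtx" (3x3 intrinsics, pixels), "R" (3x3) and "t" (3): a world point X has camera coordinates R X + t. Camera axes: x right, y down, z forward; pixel columns grow to the right and rows downward; lengths in m; the calibration is good to about 2 mm. A picture is of the moment at which its call begins. camera_info takes no time and is no camera call.
- robot.hand_in(): hands the job in; it is judged then, once.
Trained networks look in the newest picture that a camera, given by its name, has taken for a name from the list of things; names that differ only in an ending like _2 or _b are one class to them, and where a whole thing is asked for, a point or a joint stands for the part that bears it (a point fixed in the world has none). Each returns a list of dicts, best first, with "p" (0 to 1); they miss things now and then, are a little off and sometimes report something else, mostly with a low value. They report only what shows in the picture. A call takes as long as a camera call. They do not tell look-alikes from the thing itself.
- eyes.spot_in(target, camera): "extent" ([left, top, right, bottom] in pixels, round what is visible of it).
The state is a dict: "time": time; "qpos": joint angles; "qvel": joint speeds; "joint_efforts": joint torques, N m; "tcp_pos": TCP position; "tool_rot": TCP orientation; "force": force on the tool from outside, world axes, zero at the start; "torque": the same for the moment, N m; "finger_gap": finger opening in m; "grasp_force": force on a finger pad.
Only numpy, scipy, OpenCV 4.12 (cv2) and the standard library are available. Lean on these libraries where they do the work, as an engineer would, in place of code of your own. Each camera call takes 0.05 s, during which the arm holds its last target. There are 200 camera calls.

### The job

Roll the thick brass bar along the bench by pushing on its side with the fingers, up the slope of the steel V-block, until it drops into the groove. Leave it lying in the groove with its far end against the stop plate, sliding it along the groove by a push on its near end as needed. Push gently, never grip or lift the bar, leave everything else on the bench alone, and finish with the hand clear.

Things in the scene. Friction and masses are not known exactly. Their poses are not given: they have to be found in the camera images.
- bar: plain solid brass bar, 28 mm in diameter, 110 mm long, about 0.55 kg, lying on the bench beside the V-block (either side), roughly parallel to the groove. Origin on its axis at mid length (14 mm above the bench at the start); x is along the bar, y and z turn as it rolls. Polished, friction about 0.3: it rolls freely, runs on when let go, and slides in the groove under about 3 N.
- bar_mid (a point): the same point as the origin of the bar: on its axis, at mid length
- vblock: steel V-block fixed to the bench. Origin at bench level under the groove's middle; x runs along the groove, away from the robot, to the stop plate; z is up. 90 degree groove: x -50 to 50 mm, open at -50; edges at y = -12 and 12 mm, 14 mm high; bottom line 2 mm high. From y = 13 and -13 mm a slope falls to bench level at y = 73 and -73 mm, as long as the groove, so the bar rolls up from either side.
- stop_face (a point): middle of the stop plate's face at the far end of the V-block's groove (x = 50 mm there, 18 mm above the bench). The plate is 10 mm thick, 44 mm wide across the groove and 36 mm tall.
- seat (a point): where the bar's middle lies when it rests in the groove against the stop plate: x = -5 mm, y = 0 in the V-block's frame, 21.8 mm above the bench. The bar's near end then stands out 10 mm from the open end of the groove. Same axes as the V-block.
- weight: standing steel clock weight, 40 mm in diameter, 70 mm tall, on the other side of the V-block from the bar; origin under its centre. Bystander.
- spool: green plastic ring spool, 36 mm in diameter, 22 mm tall, on the bench beyond the V-block's stop end; origin under its centre. Bystander.
- dome: glass dust dome with a knob, 72 mm in diameter, 72 mm tall, on the bench beyond the V-block's stop end; origin under its centre. Bystander.
- dish: shallow green plastic dish, 90 mm in diameter, 18 mm tall, to the robot's left; origin under its centre. Bystander.
- driver: small screwdriver, 130 mm long, lying to the robot's right; origin under its middle. Bystander.
- oiler: small amber jar with a black cap, 34 mm in diameter, 62 mm tall, to the robot's right; origin under its centre. Bystander.
- brush: small brush, 160 mm long, lying to the robot's left; origin under its middle. Bystander.
Things that resemble listed ones, but are neither listed nor needed, are in the scene too. Of the things that look like the bar, the largest one is meant.

How it is judged:
By the outcome, as a careful person would: the job done as asked, in the order asked, and still so for the second after the job is handed in, with the robot touching nothing.
It also fails if it takes over 58 s, if anything falls off the work surface, if the arm or the gripper's body presses on something with over 40 N, if the wrist force passes 120 N, or if a joint passes its speed limit or range.

## Working session

There is one attempt and no reset: what is moved stays moved. The work goes in short steps, Python scripts to look and compute and a tool call to move; the robot and the scene stay as the last step left them, time stands still between calls to the robot, and variables do not carry over. Pictures are saved under pics/ and viewed, at most 10 in all, crops included, and the job is handed in when it is done.

Besides the shell and the picture viewer there is one more tool, called after "Emit:" as a command line: name --argument value ..., lists and objects as JSON in quotes. arm_command: Moves the arm, as the interface text tells. Its arguments: {"type":"object","properties":{"targets":{"type":"array"}},"required":["targets"]}

```bash
mkdir -p pics
cat > h.py <<'E'
import numpy as np, cv2
from plant import status, eyes, robot
def ray(cam,uv,z):
    c=eyes.camera_info(cam);M=np.array(c["mtx"]);R=np.array(c["R"]);t=np.array(c["t"])
    o=-R.T@t;d=R.T@np.linalg.solve(M,[uv[0],uv[1],1]);return o+d*(z-o[2])/d[2]
def proj(cam,X):
    c=eyes.camera_info(cam);p=np.array(c["mtx"])@(np.array(c["R"])@np.array(X)+np.array(c["t"]));return p[:2]/p[2]
def save(cam,name):
    im=eyes.grab_frame(cam);cv2.imwrite(f"pics/{name}.png",im[:,:,::-1]);return im
E
python3 - <<'E'
from h import *
for c in("top","side"):
    save(c,c+"0")
    for n in("bar","vblock","weight"):
        print(c,n,[(np.round(d["extent"]).tolist(),round(d["p"],2)) for d in eyes.spot_in(n,c)])
    i=eyes.camera_info(c);R=np.array(i["R"]);print(-R.T@np.array(i["t"]),R[2])
s=status.observe();print({k:np.round(v,3).tolist() for k,v in s.items()},robot.pinch_z)
E
```

```text
top bar [([327.0, 189.0, 339.0, 232.0], 0.81), ([341.0, 245.0, 363.0, 272.0], 0.76), ([366.0, 188.0, 392.0, 213.0], 0.64)]
top vblock [([402.0, 149.0, 427.0, 166.0], 0.75), ([236.0, 185.0, 294.0, 231.0], 0.72), ([325.0, 189.0, 340.0, 232.0], 0.45)]
top weight [([199.0, 223.0, 217.0, 240.0], 0.79)]
[5.10134300e-01 9.09210227e-04 1.05545071e+00] [ 0.06541139 -0.00599573 -0.99784037]
side bar [([241.0, 263.0, 262.0, 283.0], 0.6), ([269.0, 241.0, 308.0, 261.0], 0.57), ([300.0, 270.0, 321.0, 295.0], 0.54)]
side vblock [([258.0, 195.0, 301.0, 232.0], 0.97)]
side weight [([250.0, 171.0, 262.0, 192.0], 0.61)]
[ 0.37847251 -1.19347011  1.10901191] [ 0.14033772  0.74192091 -0.6556361 ]
{'time': 0.4, 'qpos': [62.31, 35.241, -0.72, 81.566, 0.464, 63.22, -2.314], 'qvel': [0.126, -0.027, -0.149, -0.081, 0.075, 0.049, -0.0], 'joint_efforts': [-0.001, -46.851, 0.258, -17.104, 0.01, 0.004, 0.0], 'tcp_pos': [0.287, -0.583, 0.231], 'tool_rot': [-179.976, 0.0, 26.173], 'force': [-0.574, -0.018, -0.162], 'torque': [-0.032, 0.034, 0.05], 'grasp_force': 0.0, 'finger_gap': 0.085} 0.0187
```

View pics/top0.png

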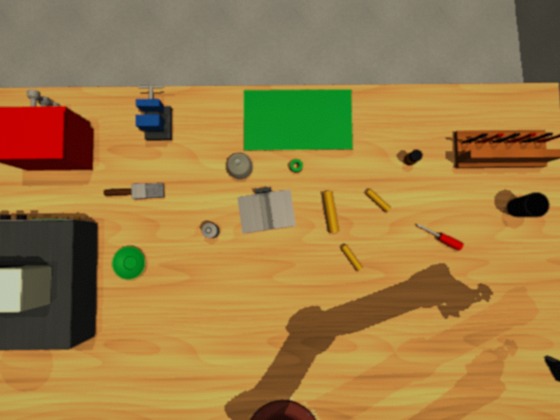

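View pics/side0.png

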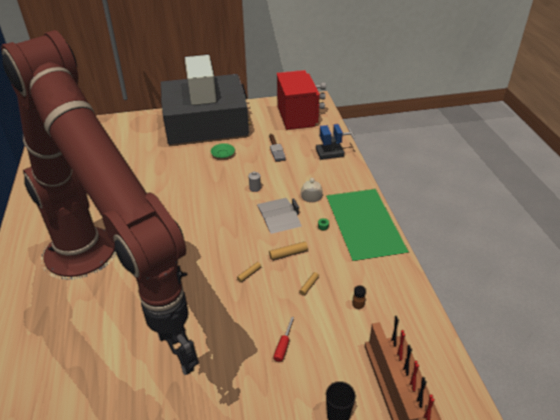

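Run:
```python
from h import *
im=cv2.imread("pics/top0.png")
c=im[150:280,225:400];cv2.imwrite("pics/crop0.png",cv2.resize(c,None,fx=4.5,fy=4.5,interpolation=cv2.INTER_CUBIC))
# bar segmentation by hue/saturation vs. wood
hsv=cv2.cvtColor(im,cv2.COLOR_BGR2HSV)
print(hsv[211,331],hsv[205,329],hsv[211,350],hsv[210,255],hsv[210,280],hsv[226,265])
m=((hsv[...,1]>205)&(hsv[...,0]>15)&(hsv[...,0]<35)).astype(np.uint8)
n,l,s,ce=cv2.connectedComponentsWithStats(m)
for i in range(1,n):
    if s[i,4]>60: 
        r=cv2.minAreaRect(np.argwhere(l==i)[:,::-1].astype(np.float32));print("brass",s[i],r,cv2.boxPoints(r).round(1).tolist())
m=((hsv[...,1]<75)&(hsv[...,2]>60)).astype(np.uint8);n,l,s,ce=cv2.connectedComponentsWithStats(m)
for i in range(1,n):
    if s[i,4]>150 and s[i,1]>140 and 190<s[i,0]<330:
        r=cv2.minAreaRect(np.argwhere(l==i)[:,::-1].astype(np.float32));print("steel",s[i],r,cv2.boxPoints(r).round(1).tolist())
```

```text
[ 22 240 198] [ 22 235 194] [ 17 173 198] [ 20  53 148] [ 20  50 164] [ 20  50 133]
brass [366 189  24  22 181] ((377.89434814453125, 200.06979370117188), (28.441864013671875, 6.511528491973877), 42.51044845581055) [[365.20001220703125, 192.89999389648438], [369.6000061035156, 188.10000610351562], [390.6000061035156, 207.3000030517578], [386.20001220703125, 212.10000610351562]]
brass [323 191  16  41 402] ((330.07598876953125, 211.1680145263672), (41.14365005493164, 9.928141593933105), 79.69515228271484) [[321.5, 191.8000030517578], [331.29998779296875, 190.0], [338.6000061035156, 230.5], [328.8999938964844, 232.3000030517578]]
brass [341 245  21  25 186] ((351.196533203125, 257.2225341796875), (28.97681999206543, 6.612521171569824), 53.74616622924805) [[340.0, 247.5], [345.29998779296875, 243.60000610351562], [362.3999938964844, 267.0], [357.1000061035156, 270.8999938964844]]
steel [229 155  21  20 313] ((239.25, 164.25001525878906), (19.091880798339844, 19.798988342285156), 45.0) [[225.5, 164.5], [239.5, 150.5], [253.0, 164.0], [239.0, 178.0]]
steel [ 239  190   56   43 1876] ((266.0199890136719, 210.1400146484375), (37.05239486694336, 52.32590103149414), 81.8698959350586) [[237.5, 195.5], [289.29998779296875, 188.10000610351562], [294.5, 224.8000030517578], [242.6999969482422, 232.1999969482422]]
steel [202 223  16  15 183] ((209.5, 230.0), (14.0, 15.0), 90.0) [[202.0, 223.0], [217.0, 223.0], [217.0, 237.0], [202.0, 237.0]]
```

View pics/crop0.png

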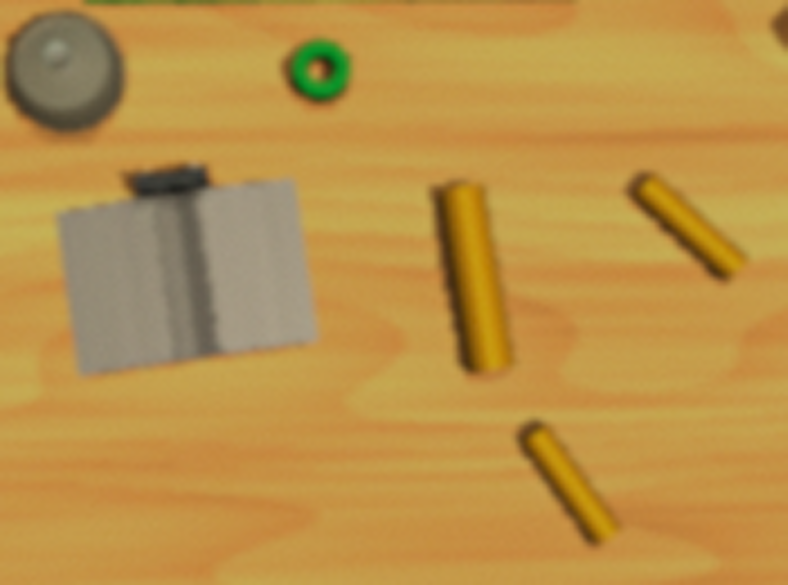

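```bash
cat >> h.py <<'E'
from scipy.optimize import least_squares
def bar_pose(im):  # BGR top picture
    hsv=cv2.cvtColor(im,cv2.COLOR_BGR2HSV)
    m=((hsv[...,1]>190)&(hsv[...,0]>15)&(hsv[...,0]<35)&(hsv[...,2]>90)).astype(np.uint8)
    n,l,s,ce=cv2.connectedComponentsWithStats(m);ii=[i for i in range(1,n) if 225<ce[i][0]<345 and 170<ce[i][1]<250]
    i=max(ii,key=lambda i:s[i,4])
    return cv2.minAreaRect(np.argwhere(l==i)[:,::-1].astype(np.float32)),s[i,4]
E
python3 - <<'E'
from h import *
im=cv2.imread("pics/top0.png")
k=np.array([[58,213],[294,180],[317,341],[80,376]])/4.5+[225,150]-0.4
L=np.array([[50,73,0],[50,-73,0],[-50,-73,0],[-50,73,0]])/1e3
f=lambda p:np.concatenate([proj("top",[p[0]+np.cos(p[2])*a-np.sin(p[2])*b,p[1]+np.sin(p[2])*a+np.cos(p[2])*b,c])-q for (a,b,c),q in zip(L,k)])
r=least_squares(f,[.55,.05,0]);p=r.x;print("vblock",p[:2],np.degrees(p[2]),r.fun.round(2))
w=lambda a,b,c:[p[0]+np.cos(p[2])*a-np.sin(p[2])*b,p[1]+np.sin(p[2])*a+np.cos(p[2])*b,c]
box=cv2.boxPoints(bar_pose(im)[0]);print(bar_pose(im))
W=np.array([ray("top",b,.014) for b in box]);print(W.round(4),W.mean(0))
# axis ends
s=np.argsort(W[:,0]);near=W[s[:2]].mean(0);far=W[s[2:]].mean(0);c=(near+far)/2;d=far-near
print("bar",c,np.degrees(np.arctan2(d[1],d[0])),np.linalg.norm(d))
R=np.array([[np.cos(p[2]),np.sin(p[2])],[-np.sin(p[2]),np.cos(p[2])]]);print("bar in V",R@(c[:2]-p[:2]))
S=cv2.imread("pics/side0.png")
for a,b,z in[(50,73,0),(50,-73,0),(-50,-73,0),(-50,73,0),(-50,0,2),(50,-12,14),(50,12,14),(50,22,36),(50,-22,36)]:
    u=proj("side",w(a/1e3,b/1e3,z/1e3));cv2.circle(S,tuple((u*16).astype(int)),16,(0,0,255),-1,cv2.LINE_AA,4)
dd=d/np.linalg.norm(d)
for sg in(-.055,.055):
  for z in (0,.028): 
    u=proj("side",[*(c+dd*sg)[:2],z]);cv2.circle(S,tuple((u*16).astype(int)),16,(255,0,0),-1,cv2.LINE_AA,4)
cv2.imwrite("pics/sidechk.png",cv2.resize(S[165:300,220:360],None,fx=4.4,fy=4.4,interpolation=cv2.INTER_CUBIC))
for n,uv,z in[("weight",(208,231),.035),("dome",(239,165),.02),("spool",(296,166),.01),("thinA",(351,257),.008),("thinB",(378,200),.008)]:
    q=ray("top",uv,z);print(n,q.round(3),(R@(q[:2]-p[:2])).round(3))
E
```

```text
vblock [0.5972341 0.0393757] 7.533403535693328 [-0.41 -0.08  0.27 -0.29  0.46  0.24 -0.32  0.12]
(((330.63238525390625, 211.18405151367188), (42.1531867980957, 10.03948974609375), 79.04593658447266), np.int32(407))
[[ 0.6478 -0.1107  0.014 ]
 [ 0.6527 -0.1373  0.014 ]
 [ 0.5411 -0.1566  0.014 ]
 [ 0.5363 -0.1301  0.014 ]] [ 0.59447676 -0.13366596  0.014     ]
bar [ 0.59447676 -0.13366596  0.014     ] 9.843962345323064 0.1131587055994706
bar in V [-0.02542002 -0.17118657]
weight [0.544 0.191 0.035] [-0.033  0.157]
dome [0.721 0.111 0.02 ] [0.132 0.054]
spool [ 0.718 -0.043  0.01 ] [ 0.109 -0.097]
thinA [ 0.471 -0.187  0.008] [-0.155 -0.208]
thinB [ 0.624 -0.263  0.008] [-0.013 -0.303]
```

View pics/sidechk.png

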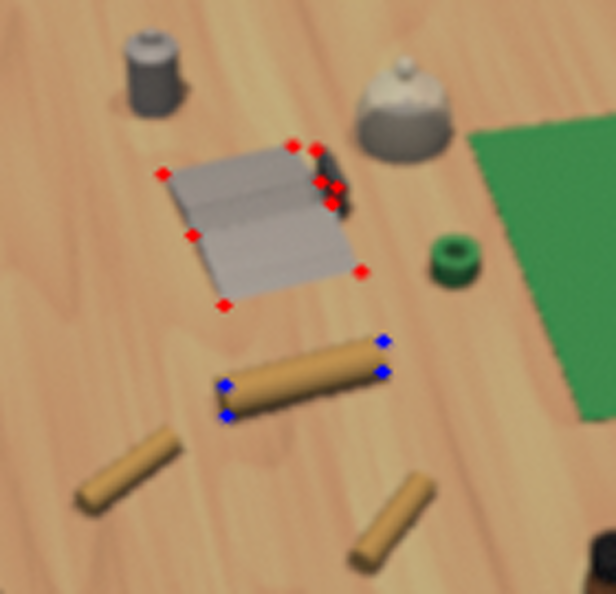

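The bar candidates in the top picture are the thick one at (331,211) and two thinner ones at (351,257) and (378,200). The crop shows the first is clearly the largest, so I choose it. The side check shows the fitted V-block and bar poses landing on the picture.

Next I move to hover beside the bar on its far side from the V-block, with the fingers half open along the groove direction.

Emit:
arm_command --targets '[{"dx": 0.08,"dy": -0.04,"rz": -0.05,"claw": 0},{"dx": 0.17,"dy": -0.085,"rz": -0.11,"claw": 0},{"dx": 0.26,"dy": -0.13,"rz": -0.17,"claw": 0},{"dx": 0.35,"dy": -0.175,"rz": -0.23,"claw": 0},{"dx": 0.44,"dy": -0.22,"rz": -0.29,"claw": 0},{"dx": 0.53,"dy": -0.26,"rz": -0.35,"claw": 0},{"dx": 0.62,"dy": -0.305,"rz": -0.41,"claw": 0},{"dx": 0.71,"dy": -0.35,"rz": -0.47,"claw": 0},{"dx": 0.79,"dy": -0.39,"rz": -0.52,"claw": 0},{"dx": 0.86,"dy": -0.42,"rz": -0.56,"claw": 0},{"dx": 0.9,"dy": -0.44,"dz": 0.05,"rz": -0.594,"claw": 0},{"dx": 0.913,"dy": -0.448,"dz": 0.1,"rz": -0.594,"claw": 0},{"dx": 0.913,"dy": -0.448,"dz": 0.16,"rz": -0.594,"claw": 0},{"dx": 0.913,"dy": -0.448,"dz": 0.22,"rz": -0.594,"claw": 0},{"dx": 0.913,"dy": -0.448,"dz": 0.25,"rz": -0.594,"claw": 0},{"dx": 0.913,"dy": -0.448,"dz": 0.25,"rz": -0.594,"claw": 0},{"dx": 0.913,"dy": -0.448,"dz": 0.25,"rz": -0.594,"claw": 0}]'

```text
invalid input at $.targets[0]: expected keys claw, dx, dy, dz, rx, ry, rz
```

Emit:
arm_command --targets '[{"dx": 0.08,"dy": -0.04,"dz": 0,"rx": 0,"ry": 0,"rz": -0.05,"claw": 0},{"dx": 0.17,"dy": -0.085,"dz": 0,"rx": 0,"ry": 0,"rz": -0.11,"claw": 0},{"dx": 0.26,"dy": -0.13,"dz": 0,"rx": 0,"ry": 0,"rz": -0.17,"claw": 0},{"dx": 0.35,"dy": -0.175,"dz": 0,"rx": 0,"ry": 0,"rz": -0.23,"claw": 0},{"dx": 0.44,"dy": -0.22,"dz": 0,"rx": 0,"ry": 0,"rz": -0.29,"claw": 0},{"dx": 0.53,"dy": -0.26,"dz": 0,"rx": 0,"ry": 0,"rz": -0.35,"claw": 0},{"dx": 0.62,"dy": -0.305,"dz": 0,"rx": 0,"ry": 0,"rz": -0.41,"claw": 0},{"dx": 0.71,"dy": -0.35,"dz": 0,"rx": 0,"ry": 0,"rz": -0.47,"claw": 0},{"dx": 0.79,"dy": -0.39,"dz": 0,"rx": 0,"ry": 0,"rz": -0.52,"claw": 0},{"dx": 0.86,"dy": -0.42,"dz": 0,"rx": 0,"ry": 0,"rz": -0.56,"claw": 0},{"dx": 0.9,"dy": -0.44,"dz": 0.05,"rx": 0,"ry": 0,"rz": -0.594,"claw": 0},{"dx": 0.913,"dy": -0.448,"dz": 0.1,"rx": 0,"ry": 0,"rz": -0.594,"claw": 0},{"dx": 0.913,"dy": -0.448,"dz": 0.16,"rx": 0,"ry": 0,"rz": -0.594,"claw": 0},{"dx": 0.913,"dy": -0.448,"dz": 0.22,"rx": 0,"ry": 0,"rz": -0.594,"claw": 0},{"dx": 0.913,"dy": -0.448,"dz": 0.25,"rx": 0,"ry": 0,"rz": -0.594,"claw": 0},{"dx": 0.913,"dy": -0.448,"dz": 0.25,"rx": 0,"ry": 0,"rz": -0.594,"claw": 0},{"dx": 0.913,"dy": -0.448,"dz": 0.25,"rx": 0,"ry": 0,"rz": -0.594,"claw": 0}]'

```text
time: 2.52
tcp_pos: [0.5986, -0.1811, 0.1076]
tool_rot: [179.9, 0.0, 97.4]
force: [-1.0, 0.3, 0.5]
finger_gap: 0.0426
grasp_force: 0.0
```

Emit:
arm_command --targets '[{"dx": 0,"dy": 0,"dz": 0.04,"rx": 0,"ry": 0,"rz": 0,"claw": 0},{"dx": 0,"dy": 0,"dz": 0.09,"rx": 0,"ry": 0,"rz": 0,"claw": 0},{"dx": 0,"dy": 0,"dz": 0.14,"rx": 0,"ry": 0,"rz": 0,"claw": 0},{"dx": 0,"dy": 0,"dz": 0.18,"rx": 0,"ry": 0,"rz": 0,"claw": 0},{"dx": 0,"dy": 0,"dz": 0.2,"rx": 0,"ry": 0,"rz": 0,"claw": 0},{"dx": 0,"dy": 0,"dz": 0.205,"rx": 0,"ry": 0,"rz": 0,"claw": 0},{"dx": 0,"dy": 0,"dz": 0.205,"rx": 0,"ry": 0,"rz": 0,"claw": 0},{"dx": 0,"dy": 0,"dz": 0.205,"rx": 0,"ry": 0,"rz": 0,"claw": 0}]'

```text
time: 3.52
tcp_pos: [0.5982, -0.181, 0.0047]
tool_rot: [179.9, 0.0, 97.5]
force: [-0.5, -0.2, -0.4]
finger_gap: 0.043
grasp_force: 0.0
```

Run:
```python
from h import *
S=save("side","side1")[:,:,::-1]
cv2.imwrite("pics/side1c.png",cv2.resize(S[165:300,220:360],None,fx=4.4,fy=4.4,interpolation=cv2.INTER_CUBIC))
```

```text
(no output)
```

View pics/side1c.png

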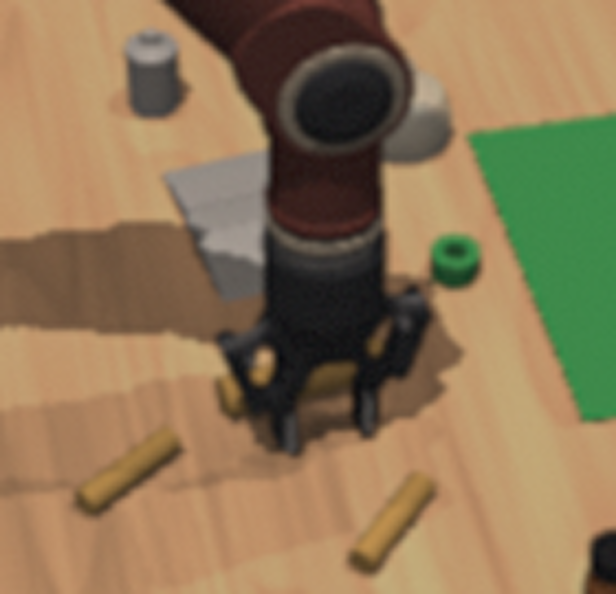

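The picture shows both fingers low on the near side of the bar, with the bar at about (300,390) in the crop, so I start rolling it slowly.

Emit:
arm_command --targets '[{"dx": 0.012,"dy": 0,"dz": 0,"rx": 0,"ry": 0,"rz": 0,"claw": 0},{"dx": 0.024,"dy": 0,"dz": 0,"rx": 0,"ry": 0,"rz": 0,"claw": 0},{"dx": 0.032,"dy": 0,"dz": 0,"rx": 0,"ry": 0,"rz": 0,"claw": 0},{"dx": 0.038,"dy": 0,"dz": 0,"rx": 0,"ry": 0,"rz": 0,"claw": 0},{"dx": 0.044,"dy": 0,"dz": 0,"rx": 0,"ry": 0,"rz": 0,"claw": 0},{"dx": 0.05,"dy": 0,"dz": 0,"rx": 0,"ry": 0,"rz": 0,"claw": 0},{"dx": 0.056,"dy": 0,"dz": 0,"rx": 0,"ry": 0,"rz": 0,"claw": 0},{"dx": 0.064,"dy": 0,"dz": 0,"rx": 0,"ry": 0,"rz": 0,"claw": 0},{"dx": 0.072,"dy": 0,"dz": 0,"rx": 0,"ry": 0,"rz": 0,"claw": 0},{"dx": 0.08,"dy": 0,"dz": 0,"rx": 0,"ry": 0,"rz": 0,"claw": 0},{"dx": 0.088,"dy": 0,"dz": 0,"rx": 0,"ry": 0,"rz": 0,"claw": 0},{"dx": 0.096,"dy": 0,"dz": 0,"rx": 0,"ry": 0,"rz": 0,"claw": 0},{"dx": 0.104,"dy": 0,"dz": 0,"rx": 0,"ry": 0,"rz": 0,"claw": 0},{"dx": 0.112,"dy": 0,"dz": 0,"rx": 0,"ry": 0,"rz": 0,"claw": 0},{"dx": 0.12,"dy": 0,"dz": 0,"rx": 0,"ry": 0,"rz": 0,"claw": 0},{"dx": 0.128,"dy": 0,"dz": 0,"rx": 0,"ry": 0,"rz": 0,"claw": 0},{"dx": 0.136,"dy": 0,"dz": 0,"rx": 0,"ry": 0,"rz": 0,"claw": 0},{"dx": 0.144,"dy": 0,"dz": 0,"rx": 0,"ry": 0,"rz": 0,"claw": 0},{"dx": 0.152,"dy": 0,"dz": 0,"rx": 0,"ry": 0,"rz": 0,"claw": 0},{"dx": 0.16,"dy": 0,"dz": 0,"rx": 0,"ry": 0,"rz": 0,"claw": 0}]'

```text
time: 6.08
tcp_pos: [0.5872, -0.1013, 0.0038]
tool_rot: [180.0, -0.0, 97.5]
force: [-0.6, -0.1, -0.0]
finger_gap: 0.0427
grasp_force: 0.2
```

Run:
```python
from h import *
S=save("side","side2")[:,:,::-1];T=save("top","top2")[:,:,::-1]
a=cv2.resize(S[165:300,220:360],(400,386),interpolation=cv2.INTER_CUBIC);b=cv2.resize(T[150:285,225:365],(400,386),interpolation=cv2.INTER_CUBIC)
cv2.imwrite("pics/both2.png",np.hstack([a,b]))
```

```text
(no output)
```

View pics/both2.png

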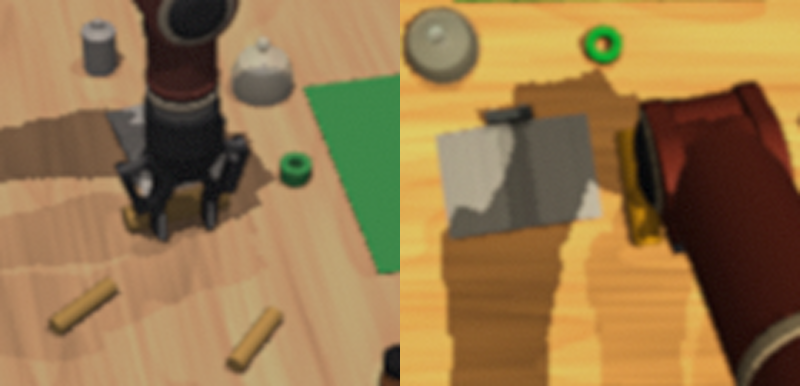

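Emit:
arm_command --targets '[{"dx": 0.01,"dy": 0,"dz": 0,"rx": 0,"ry": 0,"rz": 0,"claw": 0},{"dx": 0.02,"dy": 0,"dz": 0,"rx": 0,"ry": 0,"rz": 0,"claw": 0},{"dx": 0.03,"dy": 0,"dz": 0,"rx": 0,"ry": 0,"rz": 0,"claw": 0},{"dx": 0.04,"dy": 0,"dz": 0,"rx": 0,"ry": 0,"rz": 0,"claw": 0},{"dx": 0.05,"dy": 0,"dz": 0,"rx": 0,"ry": 0,"rz": 0,"claw": 0},{"dx": 0.06,"dy": 0,"dz": 0,"rx": 0,"ry": 0,"rz": 0,"claw": 0},{"dx": 0.07,"dy": 0,"dz": 0,"rx": 0,"ry": 0,"rz": 0,"claw": 0},{"dx": 0.08,"dy": 0,"dz": -0.002,"rx": 0,"ry": 0,"rz": 0,"claw": 0},{"dx": 0.09,"dy": 0,"dz": -0.0043,"rx": 0,"ry": 0,"rz": 0,"claw": 0},{"dx": 0.1,"dy": 0,"dz": -0.0067,"rx": 0,"ry": 0,"rz": 0,"claw": 0},{"dx": 0.11,"dy": 0,"dz": -0.009,"rx": 0,"ry": 0,"rz": 0,"claw": 0},{"dx": 0.12,"dy": 0,"dz": -0.0113,"rx": 0,"ry": 0,"rz": 0,"claw": 0},{"dx": 0.13,"dy": 0,"dz": -0.0137,"rx": 0,"ry": 0,"rz": 0,"claw": 0},{"dx": 0.14,"dy": 0,"dz": -0.016,"rx": 0,"ry": 0,"rz": 0,"claw": 0},{"dx": 0.148,"dy": 0,"dz": -0.018,"rx": 0,"ry": 0,"rz": 0,"claw": 0},{"dx": 0.154,"dy": 0,"dz": -0.0195,"rx": 0,"ry": 0,"rz": 0,"claw": 0},{"dx": 0.16,"dy": 0,"dz": -0.021,"rx": 0,"ry": 0,"rz": 0,"claw": 0},{"dx": 0.166,"dy": 0,"dz": -0.0222,"rx": 0,"ry": 0,"rz": 0,"claw": 0}]'

```text
time: 8.43
tcp_pos: [0.5764, -0.0193, 0.015]
tool_rot: [-180.0, 0.0, 97.4]
force: [0.0, -2.9, 1.0]
finger_gap: 0.0427
grasp_force: 1.9
```

Run:
```python
from h import *
S=save("side","side3")[:,:,::-1];T=save("top","top3")[:,:,::-1]
a=cv2.resize(S[165:300,220:360],(400,386),interpolation=cv2.INTER_CUBIC);b=cv2.resize(T[150:285,225:365],(400,386),interpolation=cv2.INTER_CUBIC)
cv2.imwrite("pics/both3.png",np.hstack([a,b]))
```

```text
(no output)
```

View pics/both3.png

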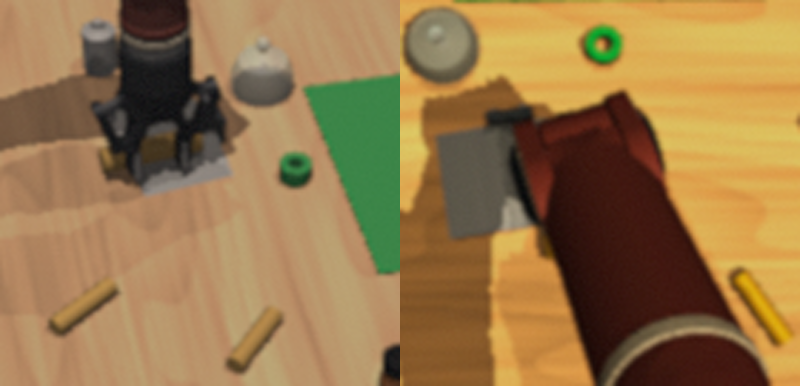

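The bar is on the slope with about 2.9 N on the fingers. I keep going slowly over the edge.

Emit:
arm_command --targets '[{"dx": 0.006,"dy": 0,"dz": -0.0014,"rx": 0,"ry": 0,"rz": 0,"claw": 0},{"dx": 0.012,"dy": 0,"dz": -0.0028,"rx": 0,"ry": 0,"rz": 0,"claw": 0},{"dx": 0.018,"dy": 0,"dz": -0.0042,"rx": 0,"ry": 0,"rz": 0,"claw": 0},{"dx": 0.023,"dy": 0,"dz": -0.0054,"rx": 0,"ry": 0,"rz": 0,"claw": 0},{"dx": 0.028,"dy": 0,"dz": -0.0066,"rx": 0,"ry": 0,"rz": 0,"claw": 0},{"dx": 0.033,"dy": 0,"dz": -0.007,"rx": 0,"ry": 0,"rz": 0,"claw": 0},{"dx": 0.038,"dy": 0,"dz": -0.007,"rx": 0,"ry": 0,"rz": 0,"claw": 0},{"dx": 0.043,"dy": 0,"dz": -0.007,"rx": 0,"ry": 0,"rz": 0,"claw": 0},{"dx": 0.048,"dy": 0,"dz": -0.007,"rx": 0,"ry": 0,"rz": 0,"claw": 0},{"dx": 0.05,"dy": 0,"dz": -0.007,"rx": 0,"ry": 0,"rz": 0,"claw": 0},{"dx": 0.05,"dy": 0,"dz": -0.007,"rx": 0,"ry": 0,"rz": 0,"claw": 0},{"dx": 0.05,"dy": 0,"dz": -0.007,"rx": 0,"ry": 0,"rz": 0,"claw": 0},{"dx": 0.05,"dy": 0,"dz": -0.007,"rx": 0,"ry": 0,"rz": 0,"claw": 0}]'

```text
time: 10.15
tcp_pos: [0.5733, 0.0054, 0.0185]
tool_rot: [180.0, 0.0, 97.4]
force: [-0.2, 0.1, 0.4]
finger_gap: 0.0426
grasp_force: 0.0
```

Run:
```python
from h import *
s=status.observe();print(s["force"],s["torque"],s["tcp_pos"],s["time"])
S=save("side","side4")[:,:,::-1];T=save("top","top4")[:,:,::-1]
a=cv2.resize(S[165:300,220:360],(400,386),interpolation=cv2.INTER_CUBIC);b=cv2.resize(T[150:285,225:365],(400,386),interpolation=cv2.INTER_CUBIC)
cv2.imwrite("pics/both4.png",np.hstack([a,b]))
```

```text
[-0.24084524  0.05486356  0.41390706] [-0.01617959  0.04817395 -0.00271379] [0.57325395 0.00535118 0.01845578] 10.15
```

Emit:
arm_command --targets '[{"dx": -0.02,"dy": 0,"dz": 0,"rx": 0,"ry": 0,"rz": 0,"claw": 0},{"dx": -0.04,"dy": 0,"dz": -0.03,"rx": 0,"ry": 0,"rz": 0,"claw": 0},{"dx": -0.04,"dy": 0,"dz": -0.08,"rx": 0,"ry": 0,"rz": 0,"claw": 0},{"dx": -0.04,"dy": 0,"dz": -0.14,"rx": 0,"ry": 0,"rz": 0,"claw": 0},{"dx": -0.02,"dy": -0.05,"dz": -0.2,"rx": 0,"ry": 0,"rz": 0,"claw": 1},{"dx": 0,"dy": -0.1,"dz": -0.2,"rx": 0,"ry": 0,"rz": 0,"claw": 1},{"dx": 0.03,"dy": -0.15,"dz": -0.2,"rx": 0,"ry": 0,"rz": 0,"claw": 1},{"dx": 0.06,"dy": -0.18,"dz": -0.2,"rx": 0,"ry": 0,"rz": 0,"claw": 1},{"dx": 0.06,"dy": -0.2,"dz": -0.2,"rx": 0,"ry": 0,"rz": 0,"claw": 1},{"dx": 0.06,"dy": -0.2,"dz": -0.2,"rx": 0,"ry": 0,"rz": 0,"claw": 1},{"dx": 0.06,"dy": -0.2,"dz": -0.2,"rx": 0,"ry": 0,"rz": 0,"claw": 1}]'

```text
time: 11.62
tcp_pos: [0.4712, 0.0213, 0.1187]
tool_rot: [179.9, 0.0, 97.4]
force: [-0.7, -0.1, 0.3]
finger_gap: 0.0
grasp_force: 0.0
```

Run:
```python
from h import *
S=save("side","side5")[:,:,::-1];T=save("top","top5")[:,:,::-1]
a=cv2.resize(S[165:300,220:360],(400,386),interpolation=cv2.INTER_CUBIC);b=cv2.resize(T[150:285,225:365],(400,386),interpolation=cv2.INTER_CUBIC)
cv2.imwrite("pics/both5.png",np.hstack([a,b]))
```

```text
(no output)
```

View pics/both5.png

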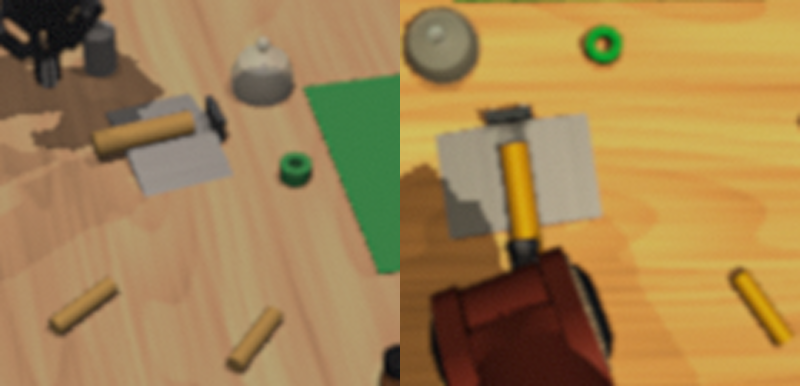

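Run:
```python
from h import *
p=np.array([.5972,.0394]);a=np.radians(7.5);R=np.array([[np.cos(a),np.sin(a)],[-np.sin(a),np.cos(a)]])
f=lambda c,uv,z:(R@(ray(c,uv,z)[:2]-p)).round(4)
print("far top edge",f("top",(265.3,199.8),.034)); 
print("far side",f("side",(220+191/2.857,165+114/2.857),.034),"near side",f("side",(220+96/2.857,165+134/2.857),.03),f("side",(220+99/2.857,165+157/2.857),.01))
print("tcp",R@(np.array(status.observe()["tcp_pos"][:2])-p))
```

```text
far top edge [ 0.0272 -0.0026]
far side [0.0274 0.0001] near side [-0.0781  0.007 ] [-0.08   -0.0079]
tcp [-0.12741831 -0.00108377]
```

The bar lies in the groove with about 23 mm to go to the stop. I lower the shut fingers behind its near end.

Emit:
arm_command --targets '[{"dx": 0,"dy": 0,"dz": 0.05,"rx": 0,"ry": 0,"rz": 0,"claw": 1},{"dx": 0,"dy": 0,"dz": 0.1,"rx": 0,"ry": 0,"rz": 0,"claw": 1},{"dx": 0,"dy": 0,"dz": 0.15,"rx": 0,"ry": 0,"rz": 0,"claw": 1},{"dx": 0,"dy": 0,"dz": 0.19,"rx": 0,"ry": 0,"rz": 0,"claw": 1},{"dx": 0,"dy": 0,"dz": 0.21,"rx": 0,"ry": 0,"rz": 0,"claw": 1},{"dx": 0,"dy": 0.012,"dz": 0.21,"rx": 0,"ry": 0,"rz": 0,"claw": 1},{"dx": 0,"dy": 0.024,"dz": 0.21,"rx": 0,"ry": 0,"rz": 0,"claw": 1},{"dx": 0,"dy": 0.036,"dz": 0.21,"rx": 0,"ry": 0,"rz": 0,"claw": 1},{"dx": 0,"dy": 0.044,"dz": 0.21,"rx": 0,"ry": 0,"rz": 0,"claw": 1},{"dx": 0,"dy": 0.05,"dz": 0.21,"rx": 0,"ry": 0,"rz": 0,"claw": 1},{"dx": 0,"dy": 0.055,"dz": 0.21,"rx": 0,"ry": 0,"rz": 0,"claw": 1},{"dx": 0,"dy": 0.06,"dz": 0.21,"rx": 0,"ry": 0,"rz": 0,"claw": 1},{"dx": 0,"dy": 0.065,"dz": 0.21,"rx": 0,"ry": 0,"rz": 0,"claw": 1},{"dx": 0,"dy": 0.07,"dz": 0.21,"rx": 0,"ry": 0,"rz": 0,"claw": 1},{"dx": 0,"dy": 0.075,"dz": 0.21,"rx": 0,"ry": 0,"rz": 0,"claw": 1},{"dx": 0,"dy": 0.08,"dz": 0.21,"rx": 0,"ry": 0,"rz": 0,"claw": 1},{"dx": 0,"dy": 0.084,"dz": 0.21,"rx": 0,"ry": 0,"rz": 0,"claw": 1},{"dx": 0,"dy": 0.088,"dz": 0.21,"rx": 0,"ry": 0,"rz": 0,"claw": 1},{"dx": 0,"dy": 0.092,"dz": 0.21,"rx": 0,"ry": 0,"rz": 0,"claw": 1}]'

```text
time: 14.1
tcp_pos: [0.516, 0.0282, 0.0134]
tool_rot: [180.0, -0.0, 97.5]
force: [-1.8, 0.1, -1.0]
finger_gap: -0.0
grasp_force: 1.0
```

Emit:
arm_command --targets '[{"dx": 0,"dy": 0.003,"dz": 0,"rx": 0,"ry": 0,"rz": 0,"claw": 1},{"dx": 0,"dy": 0.006,"dz": 0,"rx": 0,"ry": 0,"rz": 0,"claw": 1}]'

```text
time: 14.35
tcp_pos: [0.5188, 0.0286, 0.0134]
tool_rot: [-180.0, -0.0, 97.5]
force: [-2.0, 0.1, -0.1]
finger_gap: -0.0001
grasp_force: 1.0
```

Emit:
arm_command --targets '[{"dx": 0,"dy": 0.002,"dz": 0,"rx": 0,"ry": 0,"rz": 0,"claw": 1},{"dx": 0,"dy": 0.004,"dz": 0,"rx": 0,"ry": 0,"rz": 0,"claw": 1}]'

```text
time: 14.6
tcp_pos: [0.5207, 0.0288, 0.0134]
tool_rot: [-180.0, -0.0, 97.5]
force: [-1.3, -0.6, -0.4]
finger_gap: -0.0003
grasp_force: 1.0
```

Emit:
arm_command --targets '[{"dx": 0,"dy": 0.002,"dz": 0,"rx": 0,"ry": 0,"rz": 0,"claw": 1},{"dx": 0,"dy": 0.003,"dz": 0,"rx": 0,"ry": 0,"rz": 0,"claw": 1}]'

```text
time: 14.85
tcp_pos: [0.5223, 0.0291, 0.0134]
tool_rot: [180.0, -0.0, 97.5]
force: [-2.2, -0.4, -1.1]
finger_gap: -0.0
grasp_force: 1.0
```

Emit:
arm_command --targets '[{"dx": 0,"dy": 0.001,"dz": 0,"rx": 0,"ry": 0,"rz": 0,"claw": 1},{"dx": 0,"dy": 0.002,"dz": 0,"rx": 0,"ry": 0,"rz": 0,"claw": 1}]'

```text
time: 15.1
tcp_pos: [0.5232, 0.0292, 0.0135]
tool_rot: [-180.0, -0.0, 97.5]
force: [-2.9, 0.1, -1.3]
finger_gap: -0.0002
grasp_force: 1.1
```

Emit:
arm_command --targets '[{"dx": 0,"dy": 0.001,"dz": 0,"rx": 0,"ry": 0,"rz": 0,"claw": 1},{"dx": 0,"dy": 0.002,"dz": 0,"rx": 0,"ry": 0,"rz": 0,"claw": 1}]'

```text
time: 15.35
tcp_pos: [0.5241, 0.0293, 0.0134]
tool_rot: [-180.0, -0.0, 97.5]
force: [-3.6, -0.1, -0.0]
finger_gap: 0.0001
grasp_force: 1.3
```

Emit:
arm_command --targets '[{"dx": 0,"dy": 0.001,"dz": 0,"rx": 0,"ry": 0,"rz": 0,"claw": 1},{"dx": 0,"dy": 0.002,"dz": 0,"rx": 0,"ry": 0,"rz": 0,"claw": 1}]'

```text
time: 15.6
tcp_pos: [0.5241, 0.0293, 0.0134]
tool_rot: [-179.9, 0.0, 97.5]
force: [-5.0, -0.5, 1.7]
finger_gap: -0.0
grasp_force: 2.5
```

Emit:
arm_command --targets '[{"dx": 0,"dy": 0.001,"dz": 0,"rx": 0,"ry": 0,"rz": 0,"claw": 1},{"dx": 0,"dy": 0.002,"dz": 0,"rx": 0,"ry": 0,"rz": 0,"claw": 1}]'

```text
time: 15.85
tcp_pos: [0.5241, 0.0293, 0.0134]
tool_rot: [-179.8, 0.0, 97.5]
force: [-7.3, -0.8, 4.0]
finger_gap: 0.0001
grasp_force: 3.4
```

The TCP has stopped moving and the force is rising, so the bar is at the stop. I back off and clear.

Emit:
arm_command --targets '[{"dx": 0,"dy": -0.006,"dz": 0,"rx": 0,"ry": 0,"rz": 0,"claw": 1},{"dx": 0,"dy": -0.03,"dz": 0,"rx": 0,"ry": 0,"rz": 0,"claw": 1},{"dx": 0,"dy": -0.08,"dz": 0,"rx": 0,"ry": 0,"rz": 0,"claw": 1},{"dx": 0,"dy": -0.1,"dz": -0.08,"rx": 0,"ry": 0,"rz": 0,"claw": 1},{"dx": 0,"dy": -0.1,"dz": -0.18,"rx": 0,"ry": 0,"rz": 0,"claw": 1},{"dx": 0,"dy": -0.1,"dz": -0.26,"rx": 0,"ry": 0,"rz": 0,"claw": 1},{"dx": 0,"dy": -0.1,"dz": -0.3,"rx": 0,"ry": 0,"rz": 0,"claw": 1},{"dx": 0,"dy": -0.1,"dz": -0.3,"rx": 0,"ry": 0,"rz": 0,"claw": 1}]'

```text
time: 16.85
tcp_pos: [0.4784, 0.0233, 0.1652]
tool_rot: [179.6, 0.0, 97.4]
force: [0.6, -0.1, -0.8]
finger_gap: -0.0002
grasp_force: 0.0
```

Run:
```python
from h import *
S=save("side","side6")[:,:,::-1];T=save("top","top6")[:,:,::-1]
p=np.array([.5972,.0394]);a=np.radians(7.5);r=np.array([[np.cos(a),-np.sin(a)],[np.sin(a),np.cos(a)]])
k=3
for c,I,o in(("side",S,(220,165)),("top",T,(225,150))):
    I=I[o[1]:o[1]+135,o[0]:o[0]+130];I=cv2.resize(I,None,fx=k,fy=k,interpolation=cv2.INTER_CUBIC)
    for x in(-.06,.05):
        u=(proj(c,[*(p+r@[x,0]),.0358])-o+.5)*k;cv2.circle(I,tuple(u.astype(int)),3,(0,0,255),-1)
    if c=="side":A=I
cv2.imwrite("pics/both6.png",np.hstack([A,I]));print(status.observe()["force"])
```

```text
[-0.7571513   0.28135832 -0.04812515]
```

View pics/both6.png

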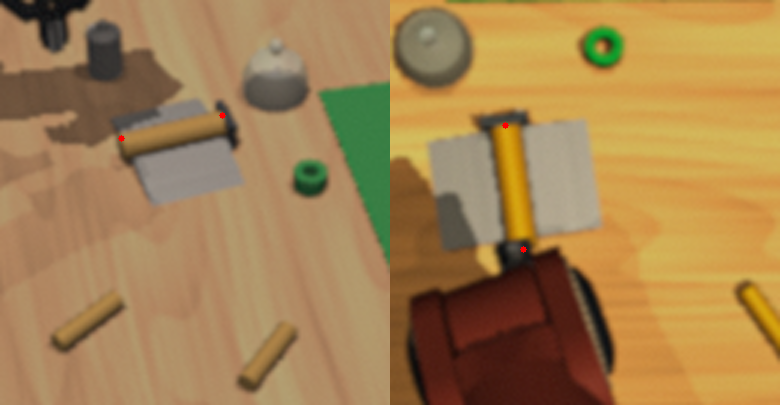

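The bar lies in the groove with its far end at the stop plate: side crop (222,118), top crop (507,125). The hand is clear and the bystanders have not moved.

```bash
python3 -c "
from plant import robot
print(robot.hand_in())"
```

```text
the job is handed in; nothing more can be done
None
```

I rolled the thick brass bar up the slope into the V-block's groove and slid it against the stop plate; the hand is clear, nothing else on the bench was touched, and I handed the job in at about 17 s.

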